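Put the pickle strainers back in their own crocks

TASK

After the washing-up the lift-out strainers of the three pickling crocks were put back in the wrong crocks. Swap them round so that each hangs by its rim, flat and fully home, in the crock of its own size; park one upright on the chopping board while you do it. The strainers are clean, so never put one on the bench, and leave the crocks, jars and tin standing where they are.

Things in the scene. Friction and masses are not known exactly. Their poses are not given: they have to be found in the camera images.
- large_crock: large stoneware crock, beige, open-topped, tapered, 92 mm high, mouth 114 mm inside and 128 mm outside, floor 8 mm thick; the inside narrows downward by 1 mm of radius per 10 mm; two ear handles 20 mm below the rim stand out 27 mm at +y and -y. Loose, heavy. Origin: centre of its underside, z up, rim at z = 92 mm
- medium_crock: medium stoneware crock, beige, open-topped, tapered, 78 mm high, mouth 93 mm inside and 107 mm outside, floor 8 mm thick; the inside narrows downward by 1 mm of radius per 10 mm; two ear handles 20 mm below the rim stand out 27 mm at +y and -y. Loose, heavy. Origin: centre of its underside, z up, rim at z = 78 mm
- small_crock: small stoneware crock, beige, open-topped, tapered, 64 mm high, mouth 74 mm inside and 88 mm outside, floor 8 mm thick; the inside narrows downward by 1 mm of radius per 10 mm; two ear handles 20 mm below the rim stand out 27 mm at +y and -y. Loose, heavy. Origin: centre of its underside, z up, rim at z = 64 mm
- large_strainer: large slotted steel strainer on a round foot 66 mm across and 8 mm high; basket tapers from 86 mm up to 108 mm; flat rim 122 mm across, 3 mm thick, its underside 70 mm above the foot's. Grip it by the upright round black knob on its middle rod: 18 mm thick, 26 mm tall, centred 132 mm above the origin. 0.1-0.22 kg. Starts perched on the small crock's rim. Origin: underside centre, z up
- medium_strainer: medium slotted steel strainer on a round foot 52 mm across and 8 mm high; basket tapers from 69 mm up to 87 mm; flat rim 101 mm across, 3 mm thick, its underside 58 mm above the foot's. Grip it by the upright round black knob on its middle rod: 18 mm thick, 26 mm tall, centred 120 mm above the origin. 0.1-0.22 kg. Starts on the floor of the large crock. Origin: underside centre, z up
- small_strainer: small slotted steel strainer on a round foot 40 mm across and 8 mm high; basket tapers from 54 mm up to 68 mm; flat rim 82 mm across, 3 mm thick, its underside 46 mm above the foot's. Grip it by the upright round black knob on its middle rod: 18 mm thick, 26 mm tall, centred 108 mm above the origin. 0.1-0.22 kg. Starts on the floor of the medium crock. Origin: underside centre, z up
- board: wooden chopping board lying flat, 220 x 330 x 22 mm, empty: the free spot. Origin: centre of its underside, x across (220 mm), y along (330 mm); top at z = 22 mm
- glass_jar: glass jar with a pale lid, 60 mm in diameter, 101 mm high, a bystander. Origin: centre of its underside
- squat_jar: glass jar with a dark lid, 60 mm in diameter, 90 mm high, a bystander. Origin: centre of its underside
- tin: food tin, 57 mm in diameter, 72 mm high, a bystander. Origin: centre of its underside

How it is judged:
On the way:
1. one strainer stands released and upright on the chopping board (((contact force between large_strainer and board above 0.4 N and contact force between large_strainer and the fingers below 0.05 N and angle between large_strainer's own z axis and vertical below 0.1 rad and linear speed of large_strainer below 0.03 m/s) or (contact force between medium_strainer and board above 0.4 N and contact force between medium_strainer and the fingers below 0.05 N and angle between medium_strainer's own z axis and vertical below 0.1 rad and linear speed of medium_strainer below 0.03 m/s) or (contact force between small_strainer and board above 0.4 N and contact force between small_strainer and the fingers below 0.05 N and angle between small_strainer's own z axis and vertical below 0.1 rad and linear speed of small_strainer below 0.03 m/s))), for 0.2 s.
At the end, for the whole second after the job is handed in: Each strainer hangs in the crock of its own size: on the crock's axis within 8 mm, its rim lying on the crock's rim within 4 mm of height, tilted less than 0.08 rad, released and at rest; each crock is upright and within 30 mm of, and the board within 50 mm of, where it stood (horizontal distance between large_strainer and large_crock below 0.008 m and z of large_strainer in the frame of large_crock between 0.018 and 0.026 m and angle between each of large_strainer, medium_strainer, small_strainer's own z axis and vertical below 0.08 rad and linear speed of each of large_strainer, medium_strainer, small_strainer below 0.02 m/s and angular speed of each of large_strainer, medium_strainer, small_strainer below 0.2 rad/s and contact force between each of large_strainer, medium_strainer, small_strainer and the fingers below 0.05 N and distance of each of large_crock, medium_crock, small_crock from where it was at the start of the episode below 0.03 m and angle between each of large_crock, medium_crock, small_crock's own z axis and vertical below 0.05 rad and horizontal distance between medium_strainer and medium_crock below 0.008 m and z of medium_strainer in the frame of medium_crock between 0.016 and 0.024 m and horizontal distance between small_strainer and small_crock below 0.008 m and z of small_strainer in the frame of small_crock between 0.014 and 0.022 m and distance of board from where it was at the start of the episode below 0.05 m); the robot touches nothing.
It fails at once if a clean strainer touches the bench (height (world z) of any of large_strainer, medium_strainer, small_strainer below 0.004 m).
It fails at once if a strainer is tipped over (angle between any of large_strainer, medium_strainer, small_strainer's own z axis and vertical above 0.7 rad).
It fails at once if a crock is shoved or tipped (distance of any of large_crock, medium_crock, small_crock from where it was at the start of the episode above 0.03 m or angle between any of large_crock, medium_crock, small_crock's own z axis and vertical above 0.2 rad).
It fails at once if a jar or the tin is shoved or knocked over (distance of any of glass_jar, squat_jar, tin from where it was at the start of the episode above 0.03 m or angle between any of glass_jar, squat_jar, tin's own z axis and vertical above 0.3 rad).
It also fails if it takes over 106 s, if anything falls off the work surface, if the arm or the gripper's body presses on something with over 40 N, if the wrist force passes 120 N, or if a joint passes its speed limit or range.

ROBOT

A 7-joint arm with a two-finger parallel gripper is mounted at the origin on a cart in front of the work surface, level with it; the furniture and walls round the work are solid. World frame = base frame: x ahead of the robot, y to its left, z up, the work surface at z = 0. Lengths are in m, angles in rad, forces in N, time in s.
With the tool pointing down it reaches from about 0.4 to 0.875 m from the base axis. Payload 19.3 kg.
Tool frame: the origin (TCP) lies on the mounting face of the last link; the fingertips stand 173 mm ahead of it and the grasp point (between the pads) lies 155 mm ahead of it; z points along the fingers, y is the line along which they close (so a half turn about z gives the same grasp; the last joint's range is limited). The gripper opens to 85 mm and grips with 20 to 120 N. Pads are 22 mm wide; open, the fingers measure 114 mm over their backs; the gripper's body (76 mm by 85 mm) begins 54 mm behind the grasp point. The pads swing forward as they close: fully open they stand 13 mm farther back than shut.
Start: joints at [-1.204, 0.521, -0.036, 1.599, 0.021, 1.021, -0.113], TCP at [0.264, 0.566, 0.405] pointing down, gripper open.
Joint ranges: [-2.91, 2.91], [-0.3, 2.13], [-1.5, 1.42], [0.17, 2.43], [-1.26, 4.41], [0.16, 1.93], [-2.52, 2.52]. Speed limits (rad/s): [1.89, 1.89, 2.39, 2.39, 3.01, 3.01, 3.01].

INTERFACE

Orientations are given as [roll, pitch, yaw] about the fixed x, y, z axes, in that order (R = Rz(yaw) Ry(pitch) Rx(roll)).
In Python, from workcell import bot, vision gives the robot as it stands.
- The arm moves only by the shell command python3 -m creep 'ROWS' [FORCE]. ROWS is JSON, a list that holds one entry, the list of rows, each a list of 7 numbers: the opening, from -1 (shut) to 1 (fully open), then the shift along the tool's x, y, z in cm, then the turn, a rotation vector about the tool's x, y, z in rad. In form: [[[grip, tx, ty, tz, rx, ry, rz], ...]]. A call has 1 to 12 rows; each row shifts and turns the commanded pose from where the row before left it, along the tool's axes as they then stand; what a row does not reach is not made up. A row lasts 1/8 s, in which the tool goes at most 62.5 mm and 10.7 degrees, less where a joint would pass 70% of its speed; a pose out of reach is approached as far as the arm can. A call with a gripper value outside its range is refused whole. The fingers move at their own pace and stop on an object; FORCE is the grip in N (left out, the last holds). Time passes only in rows, so rows that do not move let the fingers close. It gives the time, the measured TCP pose, the force, the opening and the grip force at its end, in the units of the state.
- bot.observe(): the state, without advancing time (a new reading comes with each control period).
- vision.grab_frame(name): name is "scene" or "top"; returns a dict with "image" (420x560x3 uint8, blue, green, red), "depth" (420x560 float32, m along the optical axis (not along the pixel's ray), 0 where there is no reading), "fovy" (degrees; the focal length in pixels is half the picture's height over the tangent of half this angle, whatever the lens; pixels are square), "cx", "cy" (the principal point, pixels), "cam_to_world" (4x4, takes a point from camera to world coordinates). Camera axes: x right, y down, z forward; pixel columns grow to the right and rows downward; lengths in m; the calibration is good to about 2 mm. A picture is of the moment at which its call begins.
- bot.job_done(): hands the job in; it is judged then, once.
The state is a dict: "clock": time; "qpos": joint angles; "qd": joint speeds; "joint_efforts": joint torques, N m; "position": TCP position; "tool_rot": TCP orientation; "force": force on the tool from outside, world axes, zero at the start; "moment": the same for the moment, N m; "grip_width": finger opening in m; "finger_force": force on a finger pad.
Only numpy, scipy, OpenCV 4.12 (cv2) and the standard library are available. Lean on these libraries where they do the work, as an engineer would, in place of code of your own. Each camera call takes 0.05 s, during which the arm holds its last target. There are 200 camera calls.

## Working session

There is one attempt and no reset: what is moved stays moved. The work goes in short steps, Python scripts to look and compute and a shell command to move; the robot and the scene stay as the last step left them, time stands still between calls to the robot, and variables do not carry over. Pictures are saved under pics/ and viewed, at most 14 in all, crops included, and the job is handed in when it is done.

```bash
mkdir -p pics && ls && python3 - <<'E'
from workcell import bot, vision
import cv2,numpy as np
s=bot.observe();print({k:np.round(v,3).tolist() for k,v in s.items()})
for n in("scene","top"):
    f=vision.grab_frame(n);cv2.imwrite(f"pics/{n}0.png",f["image"]);np.savez(f"{n}0.npz",**f)
    print(n,f["fovy"],f["cx"],f["cy"],np.round(f["cam_to_world"],3).tolist())
E
```

```text
pics
{'clock': 0.0, 'qpos': [-1.204, 0.522, -0.036, 1.6, 0.021, 1.021, -0.113], 'qd': [-0.001, 0.001, 0.001, -0.001, -0.001, -0.0, 0.001], 'joint_efforts': [0.001, -92.71, 1.981, -36.994, 0.018, 0.008, -0.0], 'position': [0.264, 0.566, 0.404], 'tool_rot': [-3.14, 0.0, 2.705], 'force': [0.689, 0.518, 0.728], 'moment': [0.019, -0.017, 0.001], 'finger_force': 0.0, 'grip_width': 0.085}
scene 53.222877470799205 276.8502289735385 206.01969387190903 [[-0.867, -0.216, 0.449, 0.062], [-0.498, 0.406, -0.766, 0.884], [-0.017, -0.888, -0.459, 0.537], [0.0, 0.0, 0.0, 1.0]]
top 42.3568282296973 277.16321155727877 210.9201088610664 [[0.02, -0.998, 0.064, 0.408], [-1.0, -0.021, -0.004, 0.143], [0.006, -0.064, -0.998, 1.441], [0.0, 0.0, 0.0, 1.0]]
```

View pics/top0.png

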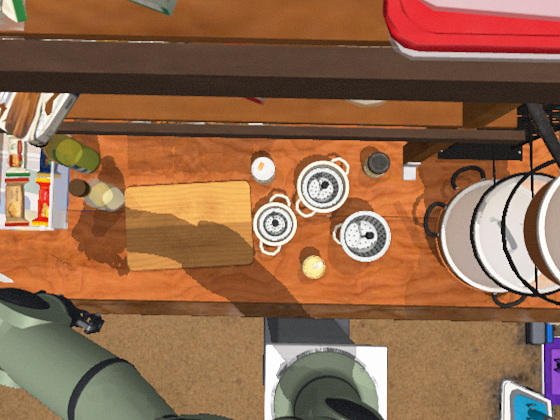

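View pics/scene0.png

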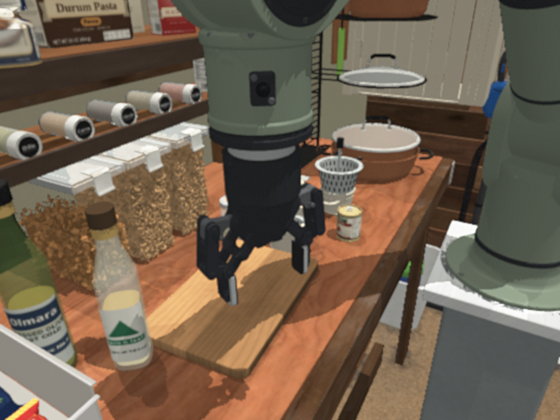

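The top view shows the medium crock with the small strainer at (275,223), the large crock with the medium strainer at (323,187), and the small crock with the large strainer perched on it at (365,237). The board is at about (190,225). The jars are at (263,168) and (376,163), and the tin is at (313,267). The scene view shows the gripper over the board, with shelves along the far side.

```bash
cat > h.py <<'E'
import numpy as np
from scipy.optimize import least_squares
from workcell import bot, vision
def cloud(f):
    h,w=f["depth"].shape; F=h/2/np.tan(np.radians(float(f["fovy"]))/2)
    v,u=np.mgrid[:h,:w]; d=f["depth"]
    p=np.stack([(u-f["cx"])/F*d,(v-f["cy"])/F*d,d,np.ones_like(d)],-1)@np.asarray(f["cam_to_world"]).T
    p=p[...,:3]; p[d<=0]=np.nan; return p
def band(p,c,r,z0,z1,r0=0):
    q=p.reshape(-1,3); d=np.hypot(q[:,0]-c[0],q[:,1]-c[1])
    return q[(d<r)&(d>=r0)&(q[:,2]>z0)&(q[:,2]<z1)]
def ring(p,c,rad,z,dz=.005,tol=.012):
    """circle of known mean radius at height z; robust fit"""
    c=np.array(c)
    for _ in range(3):
        q=band(p,c,rad+tol,z-dz,z+dz,rad-tol)
        if len(q)<8: return c,len(q),None,None
        s=least_squares(lambda t:np.hypot(q[:,0]-t[0],q[:,1]-t[1])-t[2],[*c,rad],loss="soft_l1",f_scale=.003)
        c=s.x[:2]
    return c,len(q),s.x[2],np.median(q[:,2])
def knob(p,c,ztop,r=.03):
    q=band(p,c,r,ztop-.012,ztop+.01)
    return (q[:,:2].mean(0),(q[:,:2].min(0)+q[:,:2].max(0))/2,len(q),np.median(q[:,2])) if len(q) else None
E
python3 - <<'E'
from h import *
f=dict(np.load("top0.npz"));p=cloud(f)
np.set_printoptions(precision=4,suppress=True)
for n,(u,v) in dict(board=(190,225),bTL=(127,187),bBR=(250,262),large=(323,187),med=(275,223),small=(365,237),lid=(263,168),dark=(376,163),tin=(313,267),shelf=(250,65),shelf2=(250,128),bench=(320,290),botl=(105,195)).items(): print(n,p[v,u])
def px(u,v): return np.nanmedian(p[v-20:v+21,u-20:u+21,:2].reshape(-1,2),axis=0)
for n,c,R,zr,rs,zs,zk in [("L",px(323,187),.0605,.092,.056-.005,.0675,.141),("M",px(275,223),.050,.078,.038,.0555,.129),("S",px(365,237),.0405,.064,.0575,.1275,.201)]:
    print(n,"crock",ring(p,c,R,zr),"strainer rim",ring(p,c,rs,zs),"knob",knob(p,c,zk))
for n,u,v,R,h in [("lid",263,168,.03,.101),("dark",376,163,.03,.09),("tin",313,267,.0285,.072)]:
    q=band(p,px(u,v),.05,h-.008,h+.008); print(n,q.mean(0) if len(q) else 0,len(q))
q=p.reshape(-1,3);b=q[(abs(q[:,2]-.022)<.006)&(q[:,1]>.2)&(q[:,1]<.6)&(q[:,0]<.75)&(q[:,0]>.3)];print("board",np.percentile(b,[1,50,99],axis=0))
print(np.nanmin(p[...,0]), p[:100:12,250], p[100:150:5,320])
E
```

```text
board [0.4566 0.3635 0.0264]
bTL [ 0.5561  0.5403 -0.0063]
bBR [0.3635 0.2051 0.0205]
large [0.5521 0.0272 0.1299]
med [0.4624 0.1421 0.1242]
small [ 0.4339 -0.0869  0.0661]
lid [0.5993 0.1747 0.1037]
dark [ 0.62   -0.1088  0.0895]
tin [0.3556 0.0439 0.0673]
shelf [0.6051 0.1738 0.8566]
shelf2 [0.622  0.1918 0.4577]
bench [0.293  0.0195 0.0002]
botl [0.5172 0.5397 0.18  ]
L crock (array([0.5597, 0.0241]), 524, np.float64(0.06102030305507919), np.float64(0.09111471280026717)) strainer rim (array([0.5603, 0.0227]), 503, np.float64(0.047001380412588396), np.float64(0.06801434933119244)) knob (array([0.5591, 0.0236]), array([0.5596, 0.0234]), 45, np.float64(0.1398039515073548))
M crock (array([0.4638, 0.1426]), 428, np.float64(0.05052976762637663), np.float64(0.07724591933889235)) strainer rim (array([0.4648, 0.1415]), 396, np.float64(0.03751132902338343), np.float64(0.056313871074437305)) knob (array([0.4644, 0.1417]), array([0.4646, 0.1421]), 42, np.float64(0.1286156720983609))
S crock (array([ 0.4363, -0.078 ]), 323, np.float64(0.03546976349467686), np.float64(0.06638433319527626)) st
[... 192 characters left out ...]
3765680059135))
lid [0.5998 0.1748 0.0993] 444
dark [ 0.6226 -0.1157  0.0892] 400
tin [0.3577 0.0419 0.0692] 380
board [[0.3465 0.2063 0.0162]
 [0.4572 0.3691 0.0208]
 [0.569  0.5309 0.0271]]
-0.36204612362452304 [[0.6767 0.1753 0.8605]
 [0.6639 0.1751 0.8587]
 [0.6503 0.1748 0.8588]
 [0.6363 0.1744 0.8601]
 [0.6238 0.1742 0.8577]
 [0.61   0.1738 0.8586]
 [0.5973 0.1736 0.8564]
 [0.5927 0.1748 0.8272]
 [0.5929 0.1771 0.7762]] [[ 0.6772  0.0641  0.4567]
 [ 0.6671  0.0642  0.4595]
 [ 0.6577  0.0641  0.46  ]
 [ 0.6491  0.0637  0.4571]
 [ 0.6397  0.0636  0.4575]
 [ 0.7346  0.026  -0.0029]
 [ 0.6214  0.0632  0.4561]
 [ 0.6114  0.0633  0.4594]
 [ 0.6946  0.025  -0.0074]
 [ 0.6789  0.0257  0.0033]]
```

```bash
python3 - <<'E'
from h import *
np.set_printoptions(precision=3,suppress=True)
f=dict(np.load("top0.npz"));p=cloud(f);q=p.reshape(-1,3)
for a,b in [(-.15,-.05),(-.05,.05),(.05,.15),(.15,.25),(.25,.4)]:
    for z0,z1 in [(.3,.42),(.42,.5),(.5,.84),(.84,.9)]:
        t=q[(q[:,1]>a)&(q[:,1]<b)&(q[:,2]>z0)&(q[:,2]<z1)&(q[:,0]>.5)]
        print(a,z0,len(t),t[:,0].min().round(3) if len(t) else None,end=' | ')
    print()
f=dict(np.load("scene0.npz"));p=cloud(f)
for v in (20,60,100,125,150,180,210):
    r=p[v,195:330]; d=f["depth"][v,195:330]; m=d<np.nanmin(d[d>0])+.12; t=r[m]; print(v,t[0],t[-1],np.linalg.norm(t[0]-t[-1]).round(3))
E
```

```text
-0.15 0.3 3 0.612 | -0.15 0.42 2136 0.61 | -0.15 0.5 1394 0.592 | -0.15 0.84 2907 0.593 | 
-0.05 0.3 1 0.612 | -0.05 0.42 2109 0.611 | -0.05 0.5 1456 0.592 | -0.05 0.84 4272 0.592 | 
0.05 0.3 2 0.612 | 0.05 0.42 2172 0.611 | 0.05 0.5 1393 0.592 | 0.05 0.84 7370 0.592 | 
0.15 0.3 2 0.612 | 0.15 0.42 2139 0.61 | 0.15 0.5 1405 0.592 | 0.15 0.84 7215 0.592 | 
0.25 0.3 3 0.612 | 0.25 0.42 3215 0.61 | 0.25 0.5 2108 0.592 | 0.25 0.84 10525 0.592 | 
20 [0.309 0.59  0.516] [0.204 0.556 0.515] 0.11
60 [0.296 0.599 0.486] [0.222 0.551 0.484] 0.089
100 [nan nan nan] [0.221 0.552 0.451] nan
125 [0.292 0.605 0.433] [0.222 0.547 0.427] 0.091
150 [0.295 0.586 0.404] [0.23  0.552 0.404] 0.073
180 [0.288 0.595 0.378] [nan nan nan] nan
210 [0.287 0.598 0.348] [0.223 0.509 0.322] 0.112
```

```bash
python3 -m creep '[[[1,0,0,0,0,0,-0.146],[1,0,0,0,0,0,-0.146],[1,0,0,0,0,0,-0.145],[1,-2.4,-3,0,0,0,0],[1,-2.4,-4,0,0,0,0],[1,-2.4,-5,0,0,0,0],[1,-2.4,-5,0,0,0,0],[1,-2.4,-5,0,0,0,0],[1,-2.4,-5,0,0,0,0],[1,-1,-5,0,0,0,0],[1,-1,-5,0,0,0,0],[1,0,0,0,0,0,0]]]' 40
```

```text
clock: 1.6
position: [0.4291, 0.1929, 0.4047]
tool_rot: [-3.14, -0.0, 3.137]
force: [0.9, 1.4, 0.2]
grip_width: 0.0854
finger_force: 0.0
```

```bash
python3 -m creep '[[[1,-0.4,-4.5,0,0,0,0.002],[1,-0.4,-5,0,0,0,0.002],[1,0,-5,0,0,0,0],[1,0,-5,0,0,0,0],[1,0,-4.5,0,0,0,0],[1,0,-2.95,0,0,0,0],[1,0,0,0,0,0,0],[1,0,0,0,0,0,0]]]' && python3 - <<'E'
from h import *
import cv2
for n in("scene","top"):
    f=vision.grab_frame(n);cv2.imwrite(f"pics/{n}1.png",f["image"])
s=bot.observe();print(s["position"],s["tool_rot"],s["qpos"],s["force"])
E
```

```text
clock: 2.6
position: [0.4359, -0.0723, 0.4046]
tool_rot: [3.141, -0.0, 3.139]
force: [0.1, 0.5, 0.1]
grip_width: 0.0859
finger_force: 0.0
[ 0.43587962 -0.07211319  0.40464816] [ 3.14133854e+00 -1.00257332e-04  3.13937888e+00] [-0.05273972  0.23067141  0.0973796   2.06235783 -0.02992629  0.84995056
  1.63041652] [ 0.71189638  0.58485652 -0.13369465]
```

View pics/scene1.png

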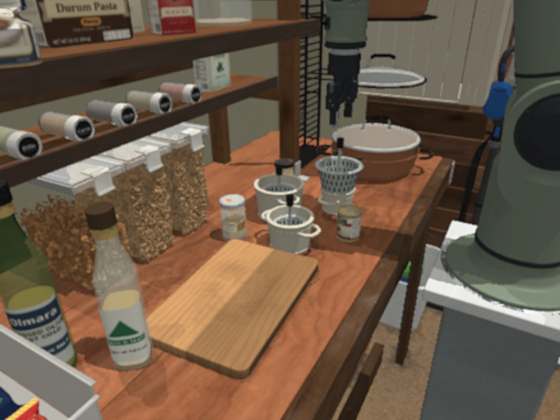

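The scene view now shows the gripper at (342,90), above the large strainer's knob at (340,145). The other two knobs and the board are in clear view. I'll descend and grip.

```bash
python3 -m creep '[[[1,-0.1,-0.42,0,0,0,0],[1,0,0,2,0,0,0],[1,0,0,2,0,0,0],[1,0,0,2.1,0,0,0],[1,0,0,0,0,0,0],[-1,0,0,0,0,0,0],[-1,0,0,0,0,0,0],[-1,0,0,0,0,0,0],[-1,0,0,0,0,0,0],[-1,0,0,0,0,0,0]]]' 50
python3 - <<'E'
from h import *
f=dict(np.load("scene0.npz"));p=cloud(f)
np.set_printoptions(precision=4,suppress=True)
for n,c,z in [("L in S",(.437,-.0765),.201),("M in L",(.5595,.0234),.141),("S in M",(.4645,.142),.129)]:print(n,knob(p,c,z))
E
```

```text
clock: 3.95
position: [0.4368, -0.0773, 0.3441]
tool_rot: [3.141, 0.001, 3.138]
force: [-0.8, 1.1, 6.3]
grip_width: 0.017
finger_force: 48.6
L in S (array([ 0.4347, -0.0709]), array([ 0.4361, -0.0734]), 43, np.float64(0.19636897349073873))
M in L None
S in M None
```

```bash
python3 -m creep '[[[-1,0,0,-1,0,0,0],[-1,0,0,-2.5,0,0,0],[-1,0,0,-3.5,0,0,0],[-1,0,0,-3.5,0,0,0],[-1,0,1.5,0,0,0,0],[-1,-0.2,3,0,0,0,0],[-1,-0.3,4,0,0,0,0],[-1,-0.3,4,0,0,0,0],[-1,-0.3,4,0,0,0,0],[-1,-0.2,4,0,0,0,0],[-1,0,4,0,0,0,0],[-1,0,4,0,0,0,0]]]' && python3 -m creep '[[[-1,0,4,0,0,0,0],[-1,0,4,0,0,0,0],[-1,0,4,0,0,0,0],[-1,0,2,0,0,0,0],[-1,0,1.2,0,0,0,0],[-1,0,0,0,0,0,0],[-1,0,0,0,0,0,0]]]' && python3 - <<'E'
from h import *
import cv2
for n in("scene","top"):
    f=vision.grab_frame(n);cv2.imwrite(f"pics/{n}2.png",f["image"]);np.savez(f"{n}2.npz",**f)
p=cloud(f)
np.set_printoptions(precision=4,suppress=True)
print("small crock",ring(p,(.437,-.077),.0405,.064),bot.observe()["force"])
print("L",ring(p,(.559,.024),.0605,.092),"M",ring(p,(.464,.142),.05,.078))
E
```

```text
clock: 5.45
position: [0.4502, 0.2092, 0.4481]
tool_rot: [-3.141, -0.001, 3.138]
force: [0.4, 0.2, -1.5]
grip_width: 0.0169
finger_force: 48.8
clock: 6.32
position: [0.4517, 0.3585, 0.4487]
tool_rot: [-3.141, 0.0, 3.137]
force: [-0.2, -0.5, -1.9]
grip_width: 0.0164
finger_force: 48.9
small crock (array([ 0.4371, -0.0762]), 343, np.float64(0.041117095612519), np.float64(0.06317983231569313)) [ 0.2723  0.6745 -2.0064]
L (array([0.5596, 0.0242]), 526, np.float64(0.06094683881716536), np.float64(0.09118376988123633)) M (array([0.4638, 0.1424]), 430, np.float64(0.05061103368010599), np.float64(0.07732382098294499))
```

View pics/scene2.png

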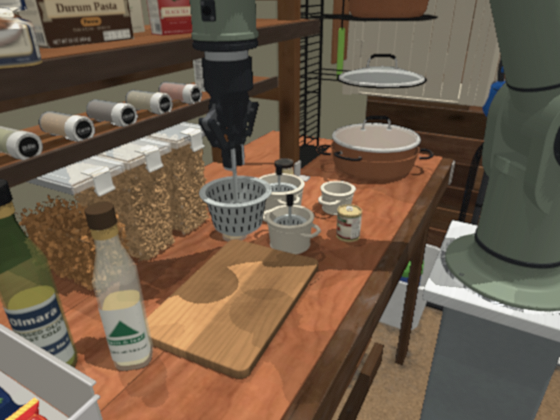

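The large strainer hangs level from the gripper at (237,205), above the board, and the small crock at (337,195) is empty. I'll lower it onto the board.

```bash
python3 -m creep '[[[-1,0,0,2,0,0,0],[-1,0,0,3.5,0,0,0],[-1,0,0,3.5,0,0,0],[-1,0,0,2.5,0,0,0],[-1,0,0,1.5,0,0,0],[-1,0,0,0.5,0,0,0],[-1,0,0,0.3,0,0,0],[-1,0,0,0,0,0,0],[-1,0,0,0,0,0,0]]]'
```

```text
clock: 7.55
position: [0.4515, 0.3597, 0.3112]
tool_rot: [3.141, 0.001, 3.138]
force: [-0.6, 0.1, -1.6]
grip_width: 0.0164
finger_force: 48.9
```

```bash
python3 -m creep '[[[-1,0,0,0.1,0,0,0],[-1,0,0,0.1,0,0,0],[-1,0,0,0,0,0,0],[-1,0,0,0,0,0,0]]]'
```

```text
clock: 8.05
position: [0.4515, 0.3598, 0.3096]
tool_rot: [3.141, 0.001, 3.138]
force: [-2.7, -0.7, 12.0]
grip_width: 0.0163
finger_force: 50.4
```

```bash
python3 -m creep '[[[-1,0,0,-0.1,0,0,0],[0,0,0,0,0,0,0],[0,0,0,0,0,0,0],[0.3,0,0,0,0,0,0],[0.3,0,0,0,0,0,0],[0.3,0,0,-1,0,0,0],[0.3,0,0,-3,0,0,0],[0.5,0,0,-4,0,0,0],[1,0,0,0,0,0,0]]]' && python3 - <<'E'
from h import *
import cv2
f=vision.grab_frame("scene");cv2.imwrite(f"pics/scene3.png",f["image"])
E
```

```text
clock: 9.18
position: [0.4518, 0.3599, 0.3931]
tool_rot: [3.138, 0.004, 3.138]
force: [-0.3, 0.5, 0.1]
grip_width: 0.08
finger_force: 0.0
```

View pics/scene3.png

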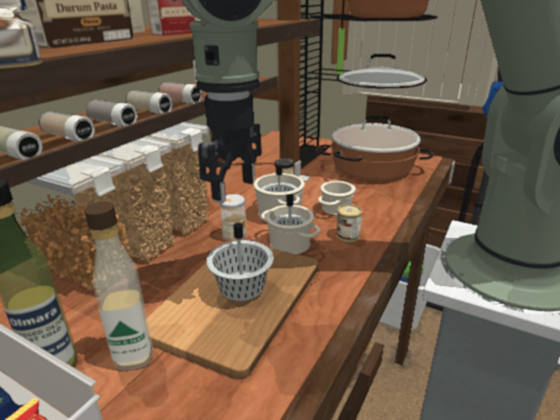

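The large strainer stands upright on the board at (240,270), released. Next is the small strainer, which goes from the medium crock to the small crock.

```bash
python3 -m creep '[[[1,-0.3,-3,0,0,0,0],[1,-0.3,-5,0,0,0,0],[1,-0.3,-5,0,0,0,0],[1,-0.37,-5,0,0,0,0],[1,0,-3.8,0,0,0,0],[1,0,0,0,0,0,0],[1,0,0,0,0,0,0]]]' && python3 -m creep '[[[1,0,0,2.5,0,0,0],[1,0,0,3.5,0,0,0],[1,0,0,3.5,0,0,0],[1,0,0,2.5,0,0,0],[1,0,0,0,0,0,0],[1,0,0,0,0,0,0]]]'
```

```text
clock: 10.1
position: [0.4632, 0.1421, 0.3895]
tool_rot: [3.141, -0.0, 3.138]
force: [-0.4, 0.9, 0.5]
grip_width: 0.0852
finger_force: 0.0
clock: 10.85
position: [0.4634, 0.1422, 0.2704]
tool_rot: [3.141, 0.0, 3.139]
force: [0.7, 0.4, -0.1]
grip_width: 0.0854
finger_force: 0.0
```

```bash
python3 -m creep '[[[-1,-0.1,0,0,0,0,0],[-1,0,0,0,0,0,0],[-1,0,0,0,0,0,0],[-1,0,0,0,0,0,0],[-1,0,0,0,0,0,0],[-1,0,0,-1,0,0,0],[-1,0,0,-2.5,0,0,0],[-1,0,0,-3.5,0,0,0],[-1,0,0,-3.5,0,0,0],[-1,0,0,-1.5,0,0,0],[-1,0,0,0,0,0,0]]]' && python3 -m creep '[[[-1,0.3,-2,0,0,0,0],[-1,0.5,-4,0,0,0,0],[-1,0.5,-4,0,0,0,0],[-1,0.5,-4,0,0,0,0],[-1,0.4,-4,0,0,0,0],[-1,0.4,-3,0,0,0,0],[-1,0,-0.8,0,0,0,0],[-1,0,0,0,0,0,0],[-1,0,0,0,0,0,0]]]'
```

```text
clock: 12.22
position: [0.4642, 0.1415, 0.3902]
tool_rot: [3.141, 0.001, 3.138]
force: [-0.5, -0.2, -0.9]
grip_width: 0.0166
finger_force: 48.7
clock: 13.35
position: [0.4375, -0.0755, 0.3893]
tool_rot: [3.141, -0.001, 3.139]
force: [-0.9, 0.2, -2.1]
grip_width: 0.0166
finger_force: 48.9
```

```bash
python3 - <<'E'
from h import *
import cv2
np.set_printoptions(precision=4,suppress=True)
for n in("scene","top"):
    f=vision.grab_frame(n);p=cloud(f);cv2.imwrite(f"pics/{n}4.png",f["image"])
    print(n,"rim",ring(p,(.4375,-.0755),.0375,.175,.006,.008),"crock",ring(p,(.437,-.0765),.0405,.064))
E
```

```text
scene rim (array([ 0.4356, -0.0706]), 200, np.float64(0.036451355756143194), np.float64(0.17522851600985806)) crock (array([ 0.4355, -0.0722]), 193, np.float64(0.0406755587223392), np.float64(0.06263780070654029))
top rim (array([ 0.4377, -0.075 ]), 156, np.float64(0.03672381993027526), np.float64(0.1759369944736744)) crock (array([ 0.4373, -0.0783]), 173, np.float64(0.042915001878762606), np.float64(0.06329092687654958))
```

```bash
python3 -m creep '[[[-1,0,-0.1,2,0,0,0],[-1,0,0,3,0,0,0],[-1,0,0,2,0,0,0],[-1,0,0,1,0,0,0],[-1,0,0,1,0,0,0],[-1,0,0,0.7,0,0,0],[-1,0,0,0.5,0,0,0],[-1,0,0,0.3,0,0,0],[-1,0,0,0,0,0,0],[-1,0,0,0,0,0,0]]]'
```

```text
clock: 14.7
position: [0.4375, -0.0774, 0.2849]
tool_rot: [-3.142, 0.0, 3.138]
force: [-0.9, -0.9, -1.8]
grip_width: 0.0168
finger_force: 49.0
```

```bash
python3 -m creep '[[[-1,0,0,0.2,0,0,0],[-1,0,0,0.1,0,0,0],[-1,0,0,0.1,0,0,0],[-1,0,0,0,0,0,0],[-1,0,0,0,0,0,0]]]'
```

```text
clock: 15.32
position: [0.4374, -0.0774, 0.2807]
tool_rot: [-3.142, -0.0, 3.138]
force: [-0.8, -0.2, 0.3]
grip_width: 0.0165
finger_force: 49.3
```

```bash
python3 -m creep '[[[0,0,0,0,0,0,0],[0,0,0,0,0,0,0],[0.3,0,0,0,0,0,0],[0.3,0,0,0,0,0,0],[0.3,0,0,-1.5,0,0,0],[0.3,0,0,-4,0,0,0],[0.5,0,0,-4.5,0,0,0],[1,0,0,0,0,0,0]]]' && python3 -m creep '[[[1,-1.5,2.5,0,0,0,0],[1,-2.5,4,0,0,0,0],[1,-1.95,3.54,0,0,0,0],[1,0,0,0,0,-0.125,0],[1,0,0,0,0,-0.125,0],[1,0,0,0,0,0,0],[1,0,0,0,0,0,0]]]' && python3 - <<'E'
from h import *
import cv2
f=vision.grab_frame("scene");cv2.imwrite(f"pics/scene5.png",f["image"])
p=cloud(f);np.set_printoptions(precision=4,suppress=True)
print("crock",ring(p,(.4355,-.0722),.0405,.064),"srim",ring(p,(.4355,-.0722),.0375,.067,.003,.008),"sknob",knob(p,(.4355,-.0722),.139))
print("mknob",knob(p,(.558,.027),.141), "lcrock",ring(p,(.558,.027),.0605,.092))
E
```

```text
clock: 16.32
position: [0.4379, -0.0775, 0.3833]
tool_rot: [-3.141, 0.005, 3.138]
force: [-0.5, -0.8, 0.0]
grip_width: 0.0801
finger_force: 0.0
clock: 17.2
position: [0.4973, 0.0228, 0.3805]
tool_rot: [-3.141, 0.247, 3.138]
force: [0.7, 0.3, -0.4]
grip_width: 0.0853
finger_force: 0.0
crock (array([ 0.4352, -0.0709]), 306, np.float64(0.03788542325485032), np.float64(0.06486217258741991)) srim (array([ 0.4362, -0.0732]), 179, np.float64(0.03704567630429151), np.float64(0.06663306581782713)) sknob (array([ 0.4357, -0.0716]), array([ 0.4367, -0.0745]), 44, np.float64(0.13609189581933157))
mknob (array([0.557 , 0.0291]), array([0.5578, 0.0276]), 41, np.float64(0.13558662896825624)) lcrock (array([0.5579, 0.0282]), 307, np.float64(0.060664909670562185), np.float64(0.09051507437223832))
```

View pics/scene5.png

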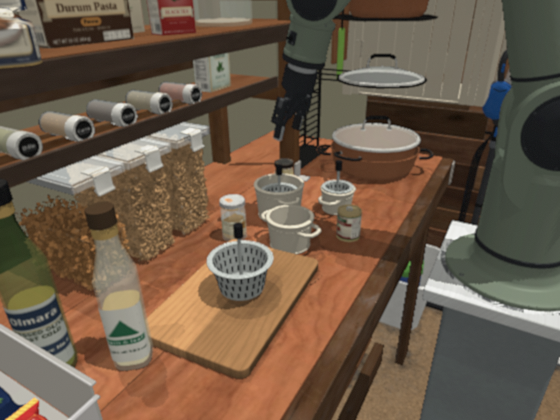

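The small strainer sits home in the small crock at (338,190), with its rim at z≈0.067. The tilted gripper at (290,115) lines up with the medium strainer's knob at (283,167), and the shelf is clear.

```bash
python3 -m creep '[[[1,0.1,0,2,0,0,0],[1,0,0,3.3,0,0,0],[1,0,0,3.2,0,0,0],[1,0,0,2,0,0,0],[1,0,0,0,0,0,0],[1,0,0,0,0,0,0],[-1,0,0,0,0,0,0],[-1,0,0,0,0,0,0],[-1,0,0,0,0,0,0],[-1,0,0,0,0,0,0],[-1,0,0,0,0,0,0]]]'
```

```text
clock: 18.62
position: [0.5224, 0.0227, 0.279]
tool_rot: [3.141, 0.251, 3.138]
force: [-1.4, 1.3, 6.0]
grip_width: 0.0166
finger_force: 48.6
```

```bash
python3 -m creep '[[[-1,-0.25,0,-0.97,0,0,0],[-1,-0.74,0,-2.91,0,0,0],[-1,-0.74,0,-2.91,0,0,0],[-1,-0.74,0,-2.91,0,0,0],[-1,0,0,0,0,0,0],[-1,0.93,1.2,-0.24,0,0,0],[-1,1.86,2.4,-0.48,0,0,0],[-1,1.86,2.4,-0.48,0,0,0],[-1,1.86,2.4,-0.48,0,0,0],[-1,1.86,2.4,-0.48,0,0,0],[-1,0.93,1.2,-0.24,0,0,0],[-1,0,0,0,0,0,0]]]' && python3 -m creep '[[[-1,0,0,0,0,0,0],[-1,0,0,0,0,0,0]]]' && python3 - <<'E'
from h import *
import cv2
np.set_printoptions(precision=4,suppress=True)
for n in("scene","top"):
    f=vision.grab_frame(n);p=cloud(f);cv2.imwrite(f"pics/{n}6.png",f["image"])
    c=(.4635,.1425) if n=="top" else (.462,.146)
    print(n,"rim",[ring(p,c,.047,z,.006,.008) for z in (.165,.17)],"crock",ring(p,c,.050,.078))
E
```

```text
clock: 20.12
position: [0.4255, 0.1442, 0.3785]
tool_rot: [-3.141, 0.249, 3.141]
force: [-0.0, 0.1, -0.7]
grip_width: 0.0162
finger_force: 48.9
clock: 20.38
position: [0.4268, 0.1426, 0.3789]
tool_rot: [-3.141, 0.25, 3.137]
force: [0.4, -0.0, -0.5]
grip_width: 0.0166
finger_force: 48.9
scene rim [(array([0.4622, 0.1466]), 438, np.float64(0.04495006535241932), np.float64(0.1677117688481001)), (array([0.4624, 0.1464]), 340, np.float64(0.0459163011104386), np.float64(0.16806785734416715))] crock (array([0.462 , 0.1462]), 315, np.float64(0.05035488036144875), np.float64(0.07670003585998625))
top rim [(array([0.4622, 0.1428]), 228, np.float64(0.04697267610185419), np.float64(0.16791785240371548)), (array([0.4633, 0.1427]), 236, np.float64(0.046740490383033705), np.float64(0.1685328310550429))] crock (array([0.4635, 0.1425]), 0, None, None)
```

View pics/scene6.png

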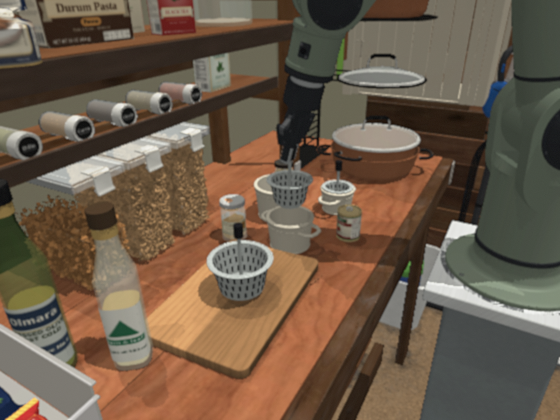

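The medium strainer hangs level at (290,185), centred over the medium crock at (291,228). The two fits differ by less than 1 mm. I'll lower it.

```bash
python3 -m creep '[[[-1,0.5,0,1.94,0,0,0],[-1,0.74,0,2.91,0,0,0],[-1,0.5,0,1.94,0,0,0],[-1,0.25,0,0.97,0,0,0],[-1,0.12,0,0.48,0,0,0],[-1,0,0,0,0,0,0],[-1,0,0,0,0,0,0]]]' && python3 -m creep '[[[-1,0.02,0,0.1,0,0,0],[-1,0.03,0,0.1,0,0,0],[-1,0.02,0,0.1,0,0,0],[-1,0,0,0,0,0,0],[-1,0,0,0,0,0,0]]]'
```

```text
clock: 21.35
position: [0.4268, 0.1431, 0.2945]
tool_rot: [3.141, 0.251, 3.138]
force: [-0.9, 0.1, -1.2]
grip_width: 0.0165
finger_force: 48.9
clock: 21.98
position: [0.4267, 0.1431, 0.2915]
tool_rot: [3.141, 0.251, 3.138]
force: [-7.0, -1.5, 18.6]
grip_width: 0.0165
finger_force: 51.3
```

```bash
python3 -m creep '[[[-1,-0.03,0,-0.12,0,0,0],[0,0,0,0,0,0,0],[0,0,0,0,0,0,0],[0.3,0,0,0,0,0,0],[0.3,0,0,0,0,0,0],[0.3,0,0,-1.5,0,0,0],[0.3,0,0,-4,0,0,0],[0.5,0,0,-4.5,0,0,0],[1,0,0,0,0,0,0],[1,0,3,-1,0,0,0],[1,0,5,0,0,0,0],[1,0,5,0,0,0,0]]]' && python3 -m creep '[[[1,0,5,0,0,0,0],[1,0,3.7,0,0,0,0],[1,0,0,0,0,0,0],[1,0,0,0,0,0,0]]]' && python3 - <<'E'
from h import *
import cv2
np.set_printoptions(precision=4,suppress=True)
for n in("scene","top"):
    f=vision.grab_frame(n);p=cloud(f);cv2.imwrite(f"pics/{n}7.png",f["image"])
    d=np.array([0,0]) if n=="top" else np.array([-.0015,.004])
    print(n,"med",ring(p,d+(.4638,.1424),.047,.081,.003,.008),knob(p,d+(.4638,.1424),.153),"\nsmall",ring(p,d+(.4371,-.0762),.0375,.067,.003,.008),"\nlarge str",ring(p,d+(.4515,.3598),.0575,.095,.004,.008),knob(p,d+(.4515,.3598),.167),"\nlarge crock",ring(p,d+(.5596,.0242),.0605,.092))
E
```

```text
clock: 23.48
position: [0.3999, 0.2745, 0.3983]
tool_rot: [-3.141, 0.25, 3.137]
force: [0.9, 0.3, 0.5]
grip_width: 0.0853
finger_force: 0.0
clock: 23.98
position: [0.4003, 0.3596, 0.398]
tool_rot: [-3.14, 0.249, 3.138]
force: [-0.2, 0.1, -0.7]
grip_width: 0.0855
finger_force: 0.0
scene med (array([0.4622, 0.1465]), 343, np.float64(0.046684894522650414), np.float64(0.08101206808873523)) (array([0.4618, 0.1487]), array([0.463 , 0.1461]), 58, np.float64(0.15003026811572762)) 
small (array([ 0.4361, -0.0733]), 179, np.float64(0.03742588751206584), np.float64(0.06692752151580644)) 
large str (array([0.4501, 0.3628]), 719, np.float64(0.056419925388327324), np.float64(0.09472964061404271)) (array([0.4483, 0.3644]), array([0.4504, 0.3625]), 91, np.float64(0.1643098386392577)) 
large crock (array([0.5581, 0.0278]), 283, np.float64(0.06082608530321676), np.float64(0.09041665754979039))
top med (array([0.4639, 0.143 ]), 421, np.float64(0.047174174592206464), np.float64(0.08077949387772776)) (array([0.4638, 0.1432]), array([0.4636, 0.1434]), 44, np.float64(0.15363608349601443)) 
small (array([ 0.437 , -0.0767]), 324, np.float64(0.03774908745629442), np.float64(0.06664314749659639)) 
large str (array([0.4511, 0.3596]), 333, np.float64(0.056654257907449664), np.float64(0.09492928770846709)) (array([0.4519, 0.3594]), array([0.4515, 0.3595]), 43, np.float64(0.1666983602588008)) 
large crock (array([0.5596, 0.024 ]), 519, np.float64(0.060997735903388174), np.float64(0.09103933760301208))
```

View pics/scene7.png

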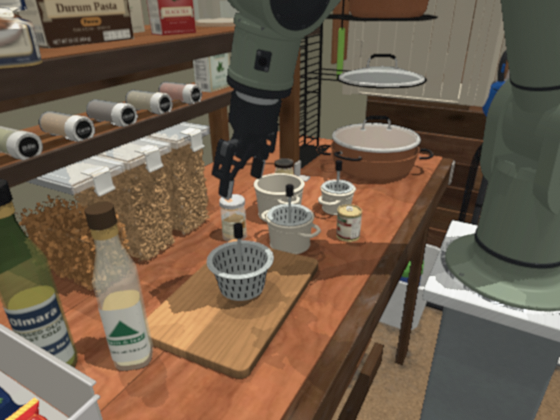

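The small and medium strainers are both home at (338,190) and (290,220), with rim heights and centres as they should be. The large strainer on the board at (240,270) is the last one.

```bash
python3 -m creep '[[[1,1.05,0,0,0,0,0],[1,0,0,2,0,0,0],[1,0,0,3,0,0,0],[1,0,0,2.6,0,0,0],[1,0,0,1.7,0,0,0],[1,0,0,0,0,0,0],[1,0,0,0,0,0,0],[-1,0,0,0,0,0,0],[-1,0,0,0,0,0,0],[-1,0,0,0,0,0,0],[-1,0,0,0,0,0,0],[-1,0,0,0,0,0,0]]]'
```

```text
clock: 25.58
position: [0.4131, 0.3602, 0.3063]
tool_rot: [3.141, 0.25, 3.138]
force: [-1.7, -1.1, 5.7]
grip_width: 0.0167
finger_force: 48.6
```

```bash
python3 -m creep '[[[-1,-0.25,0,-0.97,0,0,0],[-1,-0.74,0,-2.91,0,0,0],[-1,-0.74,0,-2.91,0,0,0],[-1,-0.74,0,-2.91,0,0,0],[-1,-0.74,0,-2.91,0,0,0],[-1,-0.37,0,-1.45,0,0,0],[-1,0,0,0,0,0,0]]]' && python3 -m creep '[[[-1,-0.58,-1.87,0.15,0,0,0],[-1,-1.16,-3.73,0.3,0,0,0],[-1,-1.16,-3.73,0.3,0,0,0],[-1,-1.16,-3.73,0.3,0,0,0],[-1,-1.16,-3.73,0.3,0,0,0],[-1,-1.16,-3.73,0.3,0,0,0],[-1,-1.16,-3.73,0.3,0,0,0],[-1,-1.16,-3.73,0.3,0,0,0],[-1,-1.16,-3.73,0.3,0,0,0],[-1,-0.58,-1.87,0.15,0,0,0],[-1,0,0,0,0,0,0],[-1,0,0,0,0,0,0]]]' && python3 - <<'E'
from h import *
import cv2
np.set_printoptions(precision=4,suppress=True)
for n in("scene","top"):
    f=vision.grab_frame(n);p=cloud(f);cv2.imwrite(f"pics/{n}8.png",f["image"])
    d=np.array([0,0]) if n=="top" else np.array([-.0015,.004])
    print(n,"str",ring(p,d+(.5596,.024),.0575,.238,.006,.008),"crock",ring(p,d+(.5596,.024),.0605,.092))
E
```

```text
clock: 26.45
position: [0.413, 0.3601, 0.4516]
tool_rot: [3.141, 0.251, 3.137]
force: [0.7, -0.2, -1.7]
grip_width: 0.0166
finger_force: 49.0
clock: 27.95
position: [0.5192, 0.0241, 0.4501]
tool_rot: [-3.141, 0.249, 3.138]
force: [-0.5, 0.9, -1.9]
grip_width: 0.0164
finger_force: 49.0
scene str (array([0.5552, 0.0283]), 332, np.float64(0.056108030328639), np.float64(0.23793414369858468)) crock (array([0.5578, 0.0282]), 295, np.float64(0.060808031383606825), np.float64(0.09058847884228372))
top str (array([0.555 , 0.0239]), 309, np.float64(0.058395553214391716), np.float64(0.23844827225943166)) crock (array([0.5628, 0.0144]), 34, np.float64(0.06748279405108265), np.float64(0.09164780200124112))
```

View pics/scene8.png

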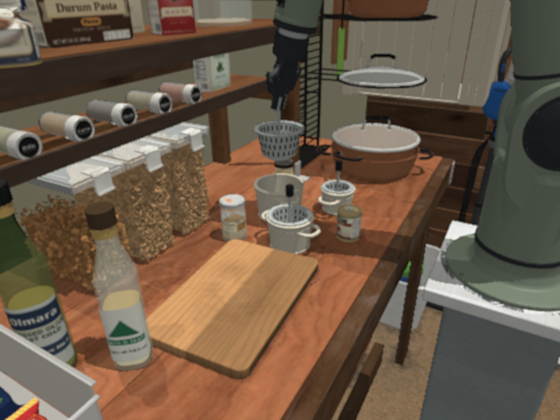

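The large strainer hangs at (279,140) above the large crock. Both cameras put it about 3 mm short in x, so I'll correct that, lower it most of the way and check again.

```bash
python3 -m creep '[[[-1,-0.29,0,0.07,0,0,0],[-1,0.5,0,1.94,0,0,0],[-1,0.74,0,2.91,0,0,0],[-1,0.74,0,2.91,0,0,0],[-1,0.5,0,1.94,0,0,0],[-1,0.25,0,0.97,0,0,0],[-1,0,0,0,0,0,0],[-1,0,0,0,0,0,0]]]' && python3 - <<'E'
from h import *
np.set_printoptions(precision=4,suppress=True)
for n in("scene","top"):
    f=vision.grab_frame(n);p=cloud(f)
    d=np.array([0,0]) if n=="top" else np.array([-.0015,.004])
    c=d+(.5596,.024)
    q=band(p,c,.066,.12,.15,.05);A=np.c_[q[:,:2]-c,np.ones(len(q))];m=np.ones(len(q),bool)
    for _ in range(5): s=np.linalg.lstsq(A[m],q[m,2],rcond=None)[0];m=abs(A@s-q[:,2])<.003
    print(n,"str",ring(p,c,.0575,.130,.006,.008),"crock",ring(p,c,.0605,.092),"plane",s,m.sum(),len(q))
E
```

```text
clock: 29.05
position: [0.5227, 0.024, 0.3415]
tool_rot: [3.141, 0.251, 3.138]
force: [-0.6, 0.4, -1.7]
grip_width: 0.0164
finger_force: 49.0
scene str (array([0.5593, 0.0284]), 308, np.float64(0.056074777837221736), np.float64(0.12940125124297452)) crock (array([0.555 , 0.0322]), 241, np.float64(0.05751430604530536), np.float64(0.09095116535762315)) plane [0.0006 0.0031 0.1295] 274 370
top str (array([0.5587, 0.0236]), 270, np.float64(0.05850617080252365), np.float64(0.12946915463496722)) crock (array([0.56  , 0.0347]), 82, np.float64(0.052989968213342495), np.float64(0.09148518440840181)) plane [-0.0224 -0.0045  0.1306] 191 286
```

```bash
python3 -m creep '[[[-1,0.37,0,1.45,0,0,0],[-1,0.25,0,0.97,0,0,0],[-1,0.15,0,0.58,0,0,0],[-1,0,0,0,0,0,0],[-1,0,0,0,0,0,0]]]' && python3 -m creep '[[[-1,0.03,0,0.1,0,0,0],[-1,0.02,0,0.1,0,0,0],[-1,0,0,0,0,0,0],[-1,0,0,0,0,0,0]]]'
```

```text
clock: 29.78
position: [0.5225, 0.0239, 0.3099]
tool_rot: [3.142, 0.25, 3.138]
force: [-0.6, -1.2, -1.1]
grip_width: 0.0165
finger_force: 49.0
clock: 30.28
position: [0.5225, 0.0239, 0.3077]
tool_rot: [-3.142, 0.25, 3.138]
force: [1.3, 0.4, -2.1]
grip_width: 0.0163
finger_force: 49.0
```

```bash
python3 -m creep '[[[-1,0.03,0,0.1,0,0,0],[-1,0.02,0,0.1,0,0,0],[-1,0,0,0,0,0,0],[-1,0,0,0,0,0,0]]]'
```

```text
clock: 30.78
position: [0.5226, 0.0238, 0.3066]
tool_rot: [3.141, 0.251, 3.138]
force: [-11.4, -0.3, 23.9]
grip_width: 0.0164
finger_force: 52.2
```

Contact came at the expected height. I'll ease off, release, and back away along the tool axis.

```bash
python3 -m creep '[[[-1,-0.03,0,-0.12,0,0,0],[0,0,0,0,0,0,0],[0,0,0,0,0,0,0],[0.3,0,0,0,0,0,0],[0.3,0,0,0,0,0,0],[0.3,0,0,-1.5,0,0,0],[0.3,0,0,-4,0,0,0],[0.5,0,0,-4.5,0,0,0],[1,1,4,0,0,0,0],[1,1,5,0,0,0,0],[1,1,5,0,0,0,0],[1,1,5,0,0,0,0]]]' && python3 -m creep '[[[1,0,5,0,0,0,0],[1,0,5,0,0,0,0],[1,0,0,0,0,0,0],[1,0,0,0,0,0,0]]]' && python3 - <<'E'
from h import *
import cv2
np.set_printoptions(precision=4,suppress=True)
for n in("scene","top"):
    f=vision.grab_frame(n);p=cloud(f);cv2.imwrite(f"pics/{n}9.png",f["image"])
    d=np.array([0,0]) if n=="top" else np.array([-.0015,.004])
    for k,c,r,z,zk in [("L",(.5596,.0241),.0575,.095,.167),("M",(.4638,.1424),.047,.081,.153),("S",(.4371,-.0762),.0375,.067,.139)]:
        print(n,k,ring(p,d+c,r,z,.004,.008),knob(p,d+c,zk))
E
```

```text
clock: 32.28
position: [0.459, 0.2155, 0.3949]
tool_rot: [3.141, 0.251, 3.137]
force: [1.5, 0.1, -0.1]
grip_width: 0.0854
finger_force: 0.0
clock: 32.78
position: [0.4599, 0.3136, 0.3943]
tool_rot: [-3.141, 0.25, 3.138]
force: [0.4, -0.7, 0.7]
grip_width: 0.0853
finger_force: 0.0
scene L (array([0.5584, 0.0284]), 330, np.float64(0.05720633732361956), np.float64(0.09457644182994654)) (array([0.5584, 0.0289]), array([0.5605, 0.0286]), 44, np.float64(0.16285738066108119))
scene M (array([0.4619, 0.1475]), 405, np.float64(0.046739785138644366), np.float64(0.08076996895008226)) (array([0.4618, 0.1484]), array([0.4627, 0.1457]), 57, np.float64(0.1500003770242221))
scene S (array([ 0.4359, -0.0726]), 205, np.float64(0.0370543227238407), np.float64(0.06654991181653819)) (array([ 0.4356, -0.0714]), array([ 0.4364, -0.0753]), 42, np.float64(0.13551209359005983))
top L (array([0.5603, 0.0245]), 621, np.float64(0.05751849345029252), np.float64(0.09458439163557353)) (array([0.5605, 0.0245]), array([0.5615, 0.0244]), 48, np.float64(0.16611944915369825))
top M (array([0.4637, 0.1428]), 501, np.float64(0.04717518255419702), np.float64(0.08077910379399378)) (array([0.4637, 0.1432]), array([0.4636, 0.1433]), 45, np.float64(0.1524464746045604))
top S (array([ 0.4371, -0.0764]), 415, np.float64(0.03791078027103035), np.float64(0.06653977527813648)) (array([ 0.4377, -0.0764]), array([ 0.4374, -0.0771]), 45, np.float64(0.1395711848510155))
```

View pics/top9.png

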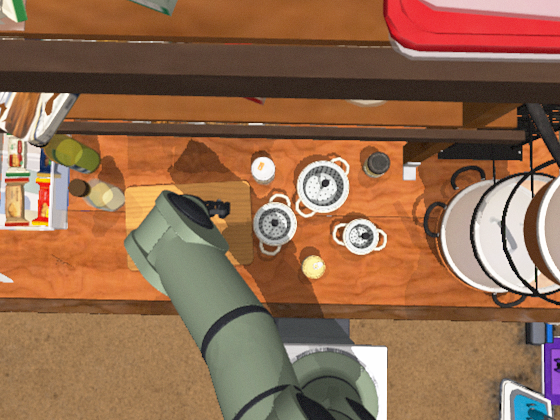

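View pics/scene9.png

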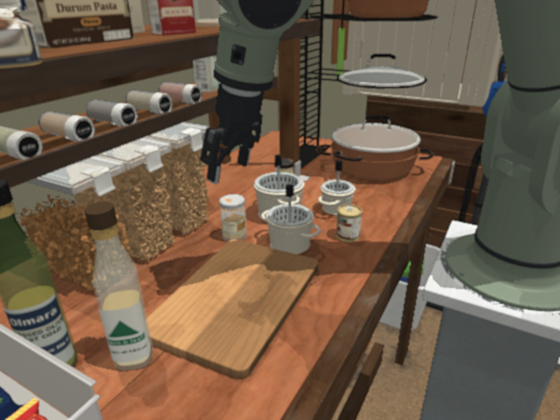

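All three strainers are home: large at top-view pixel (323,187), medium at (275,223) and small at (361,237). Their rims are within 1 mm of the right height and centre, the board is empty and the arm is clear, so I'm handing in.

```bash
python3 -c "
from workcell import bot
print(bot.job_done())"
```

```text
the job is handed in; nothing more can be done
None
```

The job is handed in at about 33 s of the 106 s: all three strainers hang flat in the crocks of their own size, centres and rim heights within about 1 mm by camera; the hand-in gave no verdict.

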